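Let the picture easel down one notch

TASK

The picture on the table easel stands one notch too high. Flip the ratchet pawl up and right over by its knob with a fingertip so that it stays thrown back, push the top of the wheel one notch backward (towards the picture's back) by a spoke of its hand star, then flip the pawl over again so that it drops fully home between the teeth and holds the wheel one notch further back. Only push, lightly, with the fingers, gripping nothing; do not touch the picture and leave everything else where it stands.

Things in the scene. Friction and masses are not known exactly. Their poses are not given: they have to be found in the camera images.
- easel: Wooden table easel, fixed. Origin on the table under the ratchet wheel's middle; x from the picture's painted face to its back (roughly away from the robot), y along the shaft away from the picture, z up. All (x, y, z) in mm below are in this frame. Mast and feet stand at y -365 to -100. Loose things near it are under 100 high; from y -100 outwards only star, pawl stem and knob rise above z 180.
- axle (a point): Centre of the steel ratchet wheel, on the shaft (along y), at (0, 0, 115). Wheel: y -6 to 6, radius 46 over its 12 saw teeth (30 degrees each, 12 deep). Pawl pin at (58, 0, 163), parallel to the shaft, on a steel cheek plate standing at y -26 to -16, top at z 176.
- ratchet (a joint): Turn of wheel, shaft and hand star, rad; grows as the wheel's top goes to easel +x (backward), lowering the picture 20 mm per rad. Starts at -0.10 to -0.02. A notch is 0.524. The pawl at home stops backward turning at about 0.02, or one notch on at about 0.55; it drops fully home with the wheel at -0.12 to 0.02, or one notch on 0.40 to 0.54. Drag of about 0.2 N m holds it wherever it is left.
- pawl (a joint): Swing of the pawl about its pin, rad: 0 fully home between two teeth, lying towards easel -x (starts so); 1.25 thrown right over on its stop. It falls by its weight: back to the wheel when let go below 0.75, over to the stop, where it stays, above 1.05. Resting on the flank of a tooth it stays raised, up to 0.25; pushing the wheel backward then lets it drop home and stops the wheel.
- pawl_knob (a point): Centre of the dark ball knob, 20 mm diameter, on a 9 mm stem that slants up from the pin towards easel -x, in the wheel's plane. Pawl home: at (19, 0, 217), 67 from the pin; thrown over: at (97, 0, 217). Pushed towards easel +x it lifts the pawl and flips it over the pin; pushed back towards -x, it falls home. Takes under 2 N.
- spoke_ball (a point): Centre of the ball (18 mm diameter) on the uppermost spoke of the hand star. The star turns with the wheel about the same axis, in the plane y 72: hub radius 18, six spokes of 10 mm rod 60 degrees apart, ball centres 78 mm from the axis (z 115). With the wheel at t this spoke stands t - 0.262 rad from straight up, leaning to easel +x when positive. Takes 2 to 5 N to push.
- carriage: Carriage of the easel with the framed ink landscape (frame 215 wide, 150 high) on its ledge; not to be touched. Origin at (0, 0, 115) with the wheel at 0; it slides up and down. The picture fills y -335 to -115, x -20 to 50, from z 165 up to z 350.
- sand_cup_a: Small clear cup of yellow sand, 54 mm wide, 55 high, on the robot's side of the wheel; origin under its centre. Leave alone.
- sand_cup_b: The same cup with blue sand, beyond the star. Leave alone.
- sand_cup_c: The same cup with red sand, at the left of the table. Leave alone.
- spray_bottle: White bottle, 32 mm wide, 95 high, beside the star; origin under its centre. Leave alone.
- glue_tube: White glue tube lying at the left, about 120 mm long; origin under its middle. Leave alone.
- brush: Paint brush lying at the right, 190 mm long; origin under its middle. Leave alone.
- water_bowl: White bowl, 104 mm wide, 48 high, at the right; origin under its centre. Leave alone.

How it is judged:
By the outcome, as a careful person would: the job done as asked, in the order asked, and still so for the second after the job is handed in, with the robot touching nothing.
It also fails if it takes over 54 s, if anything falls off the work surface, if the arm or the gripper's body presses on something with over 40 N, if the wrist force passes 120 N, or if a joint passes its speed limit or range.

ROBOT

A 6-joint arm with a two-finger parallel gripper is mounted at the origin on the work surface. World frame = base frame: x ahead of the robot, y to its left, z up, the work surface at z = 0. Lengths are in m, angles in rad, forces in N, time in s.
With the tool pointing down it reaches from about 0.25 to 0.725 m from the base axis. Payload 4 kg.
Tool frame: the origin (TCP) lies midway between the tips of the shut fingers; the grasp point (between the pads) lies 19 mm behind it; z points along the fingers, y is the direction in which the jaws open and shut (so a half turn about z gives the same grasp; the last joint's range is limited). The gripper opens to 85 mm and grips with 20 to 120 N. Pads are 22 mm wide; open, the fingers measure 114 mm over their backs; the gripper's body (76 mm by 85 mm) begins 54 mm behind the grasp point. The pads swing forward as they close: fully open they stand 13 mm farther back than shut.
Start: joints at [-1.193, 0.241, 0.005, 1.335, 0, 1.571], TCP at [0.184, -0.465, 0.231] pointing down, gripper open.
Joint ranges: [-2.72, 2.72], [-1.05, 1.87], [-1.09, 1.28], [-1.99, 2.15], [-1.42, 1.44], [-3.14, 3.14]. Speed limits (rad/s): [2.79, 2.79, 3.14, 3.14, 3.14, 3.14].

INTERFACE

Orientations are given as a unit quaternion [x, y, z, w].
In Python, from rig import manip gives the robot as it stands. The module is installed in compiled form; this text tells all that it offers.
- The arm moves only by the tool drive_tool, never from a script. Its argument "deltas" is a list of rows, each a list of 7 numbers: the opening, from 0 (shut) to 1 (fully open), then the shift along the tool's x, y, z in cm, then the turn, a rotation vector about the tool's x, y, z in degrees. In form: [[grip, tx, ty, tz, rx, ry, rz], ...]. A call has 1 to 12 rows; each row is the pose to reach, as a shift and turn from the pose measured when the call began, along the tool's axes at that moment; what a row does not reach only later rows make up. A row lasts 1/12 s, in which the tool goes at most 41.7 mm and 7.16 degrees, less where a joint would pass 70% of its speed; a pose out of reach is approached as far as the arm can. A call with a gripper value outside its range is refused whole. The fingers move at their own pace and stop on an object; "grip_force" is the grip in N (left out, the last holds). Time passes only in rows, so rows that repeat a pose let the fingers close. It gives the time, the measured TCP pose, the force and the opening at its end, in the units of the state.
- manip.sense(): the state, without advancing time (a new reading comes with each control period).
- manip.read_camera(name): name is "side" or "top"; returns the picture (420x560x3 uint8, blue, green, red); there is no depth.
- manip.calibration(name): a dict with "vfov" (degrees; the focal length in pixels is half the picture's height over the tangent of half this angle, whatever the lens; pixels are square), "cx", "cy" (the principal point, pixels), "k1" (the pictures are not rectified: a ray, as slopes to the right and down, at radius r is drawn at 1 + k1 r^2 times it, then the intrinsics apply), "extrinsics" (4x4, takes a point from world to camera coordinates). Camera axes: x right, y up, looking along -z (the intrinsics and any distortion apply to the point x, -y, -z); pixel columns grow to the right and rows downward; lengths in m; the calibration is good to about 2 mm. A picture is of the moment at which its call begins. calibration takes no time and is no camera call.
- manip.hand_in(): hands the job in, once; it reports no verdict.
Trained networks look in the newest picture that a camera, given by its name, has taken for a name from the list of things; names that differ only in an ending like _2 or _b are one class to them, and where a whole thing is asked for, a point or a joint stands for the part that bears it (a point fixed in the world has none). Each returns a list of dicts, best first, with "score" (0 to 1); they miss things now and then, are a little off and sometimes report something else, mostly with a low value. They report only what shows in the picture. A call takes as long as a camera call.
- manip.find_in(camera, target): "rect" ([centre column, centre row, width, height] in pixels, round what is visible of it).
- manip.masks_of(camera, target): "mask" (420x560 bool, what is visible of it) and "rect" ([centre column, centre row, width, height] in pixels, round what is visible of it).
- manip.spot_point(camera, target): "pixel" ([column, row] in pixels: a listed point, or the origin of a listed thing).
The state is a dict: "t": time; "joint_positions": joint angles; "qvel": joint speeds; "joint_efforts": joint torques, N m; "ee_pos": TCP position; "tool_rot": TCP orientation; "wrist_force": force on the tool from outside, world axes, zero at the start; "torque": the same for the moment, N m; "gripper_width": opening from 0.0 (shut) to 1.0 (fully open).
Only numpy, scipy, OpenCV 4.12 (cv2) and the standard library are available. Lean on these libraries where they do the work, as an engineer would, in place of code of your own. Each camera call takes 0.05 s, during which the arm holds its last target.

## Working session

There is one attempt and no reset: what is moved stays moved. The work goes in short steps, Python scripts to look and compute and a tool call to move; the robot and the scene stay as the last step left them, time stands still between calls to the robot, and variables do not carry over. Pictures are saved under pics/ and viewed, and the job is handed in when it is done.

Besides the shell and the picture viewer there is one more tool, called after "Emit:" by a JSON object that holds its "method" and its "body". drive_tool: Moves the arm, as the interface text tells. Its arguments: {"type":"object","properties":{"deltas":{"type":"array","items":{"type":"array","items":{"type":"number"}}},"grip_force":{"type":"number"}},"required":["deltas"]}

```bash
mkdir -p pics; cat > h.py <<'E'
import numpy as np, cv2
from rig import manip
from scipy.spatial.transform import Rotation as R
E
python3 - <<'E'
from h import *
s=manip.sense();print(s)
for c in ("side","top"):
    im=manip.read_camera(c);cv2.imwrite(f"pics/{c}0.png",im)
    k=manip.calibration(c);print(c,k)
    for t in ("axle","pawl_knob","spoke_ball","easel"):
        print(t,[(np.round(d["pixel"],1),round(d["score"],2)) for d in manip.spot_point(c,t)[:3]])
E
```

```text
{'t': 0.0, 'joint_positions': array([-1.19303126e+00,  2.41400628e-01,  3.73020030e-03,  1.33522568e+00,
        2.07427632e-06,  1.57081650e+00]), 'qvel': array([-1.32487488e-03,  6.76907761e-05, -1.67926820e-05, -1.31687989e-03,
        3.54415055e-04, -1.85517771e-04]), 'joint_efforts': array([ 9.85876596e-06, -3.72316611e+01,  2.52408367e+01,  1.69524358e-02,
        3.34124707e-05,  6.94745509e-06]), 'ee_pos': array([ 0.18418662, -0.46415073,  0.23042143]), 'tool_rot': array([ 9.82216018e-01,  1.87751412e-01, -1.96120895e-04, -1.03141192e-03]), 'wrist_force': array([-0.1036646 , -0.38810419,  0.42632887]), 'torque': array([-0.01110984,  0.0141938 , -0.00462647]), 'gripper_width': 0.9993679992630611}
side {'vfov': 50.15074768780037, 'cx': 286.356891365546, 'cy': 202.68901133855758, 'k1': -0.06712038582312775, 'extrinsics': array([[-0.67775513, -0.73528126, -0.00307574,  0.32043855],
       [ 0.38179636, -0.35549457,  0.85314427, -0.30026054],
       [-0.6283944 ,  0.5770486 ,  0.52166598, -1.10412896],
       [ 0.        ,  0.        ,  0.        ,  1.        ]])}
axle [(array([242.7, 216.5]), 0.61)]
pawl_knob [(array([234.8, 180.8]), 0.47)]
spoke_ball [(array([228.5, 208.6]), 0.76)]
easel [(array([244.6, 251.1]), 0.8)]
top {'vfov': 42.96140551740095, 'cx': 275.62218603178417, 'cy': 213.7587998296739, 'k1': -0.11544861844932307, 'extrinsics': array([[ 2.34949425e-02, -9.99723918e-01,  2.74828524e-04,
        -1.69072899e-02],
       [ 9.79852044e-01,  2.30824623e-02,  1.98386418e-01,
        -5.06542940e-01],
       [-1.98337991e-01, -4.39178619e-03,  9.80123846e-01,
        -1.69478337e+00],
       [ 0.00000000e+00,  0.00000000e+00,  0.00000000e+00,
         1.00000000e+00]])}
axle [(array([233. , 197.6]), 0.75)]
pawl_knob [(array([235.2, 189. ]), 0.54)]
spoke_ball [(array([211.9, 206.3]), 0.72)]
easel [(array([237. , 211.6]), 0.68)]
```

View pics/side0.png

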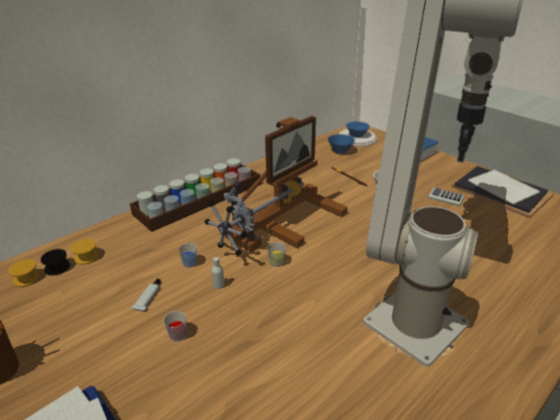

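View pics/top0.png

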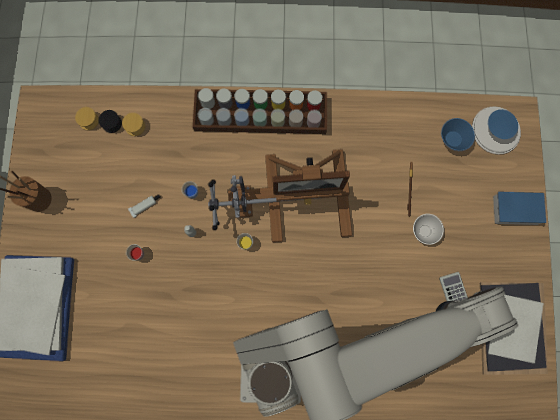

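```bash
cat >> h.py <<'E'
K={c:manip.calibration(c) for c in("side","top")}
def proj(c,P):
    k=K[c];P=np.atleast_2d(P);q=P@k["extrinsics"][:3,:3].T+k["extrinsics"][:3,3]
    u=q[:,0]/-q[:,2];v=-q[:,1]/-q[:,2];f=210/np.tan(np.radians(k["vfov"]/2));m=1+k["k1"]*(u*u+v*v)
    return np.c_[k["cx"]+f*u*m,k["cy"]+f*v*m]
def tri(ps,pt):
    from scipy.optimize import least_squares
    r=least_squares(lambda p:np.r_[proj("side",p)[0]-ps,proj("top",p)[0]-pt],[.45,.1,.15]);return r.x,r.fun
PTS={"axle":(0,0,115),"pawl_knob":(19,0,217),"easel":(0,0,0)}
def e2w(o,P):
    x,y,a=o;P=np.atleast_2d(P)/1000;c,s=np.cos(a),np.sin(a)
    return np.c_[x+c*P[:,0]-s*P[:,1],y+s*P[:,0]+c*P[:,1],P[:,2]]
E
python3 - <<'E'
from h import *
from scipy.optimize import least_squares
O={"axle":((242.7,216.5),(233,197.6)),"pawl_knob":((234.8,180.8),(235.2,189)),"spoke_ball":((228.5,208.6),(211.9,206.3)),"easel":((244.6,251.1),(237,211.6))}
for n,(a,b) in O.items(): print(n,*[np.round(v,4) for v in tri(np.array(a),np.array(b))])
def f(v):
    o=v[:3];t=v[3];a=t-.262
    P=dict(PTS);P["spoke_ball"]=(78*np.sin(a),72,115+78*np.cos(a));r=[]
    for n,(s,tp) in O.items():
        w=e2w(o,P[n]);r+=list(proj("side",w)[0]-s)+list(proj("top",w)[0]-tp)
    return np.r_[r,(t+.06)/.04]
r=least_squares(f,[.45,.08,0,-.06],loss="soft_l1");print(r.x,np.round(r.fun if 0 else f(r.x),1))
for c in ("side","top"):
    im=cv2.imread(f"pics/{c}0.png");cr=im[130:270,150:350] if c=="side" else im[130:270,150:350]
    cv2.imwrite(f"pics/{c}0z.png",cv2.resize(cr,None,fx=4,fy=4,interpolation=2))
E
```

```text
axle [0.5357 0.1244 0.1185] [-2.4933 -0.478   1.9111  1.9888]
pawl_knob [0.5473 0.1201 0.2279] [ 1.8972  0.3759 -1.4384 -1.4557]
spoke_ball [0.4978 0.1879 0.1886] [ 0.189   0.0375 -0.1528 -0.1531]
easel [ 0.5222  0.1262 -0.0015] [ 0.1585  0.0294 -0.1224 -0.1313]
[ 0.52984486  0.12103733  0.1235564  -0.05484589] [-0.3  0.9  3.   4.1  0.9  4.  -2.2 -1.  -0.1  0.2 -0.7  0.1 -0.1 -2.2
  1.5 -2.4  0.1]
```

View pics/side0z.png

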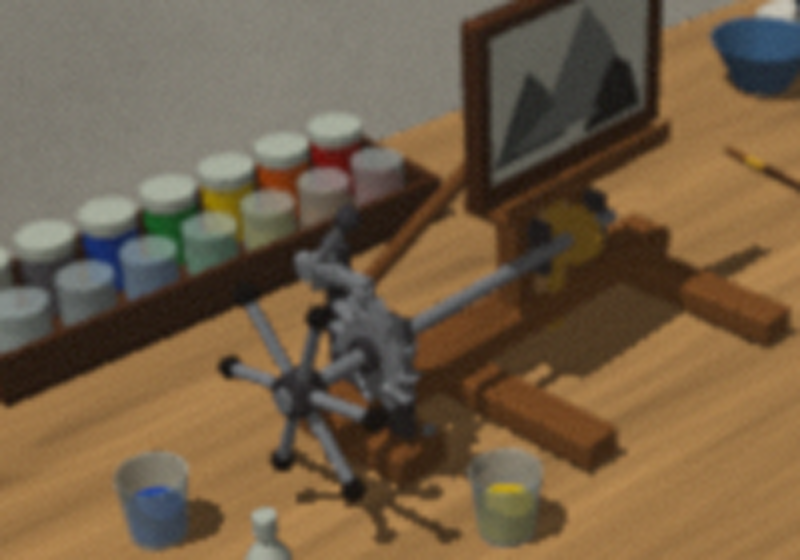

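View pics/top0z.png

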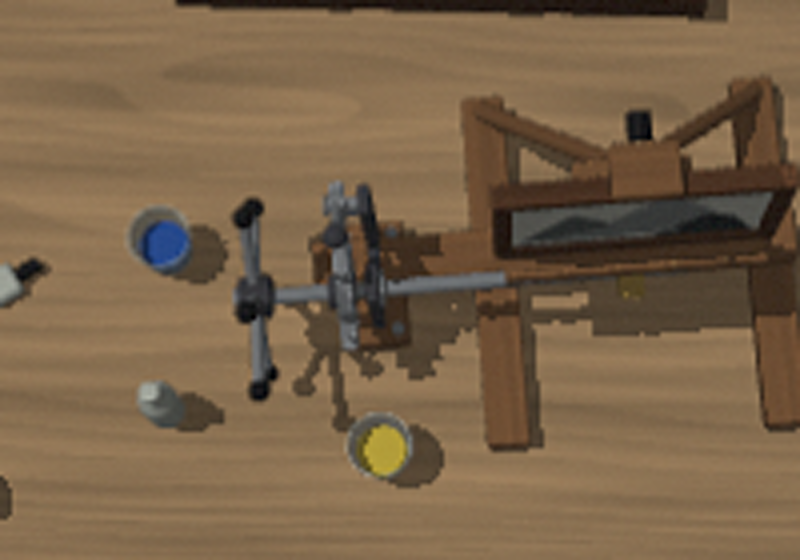

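```bash
cat > fit.py <<'E'
from h import *
from scipy.optimize import least_squares
def z(c,p): return np.array([150+(p[0]+.5)/4-.5,130+(p[1]+.5)/4-.5])
S=[(320,317),(242,293),(228,367),(282,460),(352,489),(375,417)]
T={5:(259,390),4:(272,373)}
def ball(t,i):
    a=t-.262+i*np.pi/3; return (78*np.sin(a),72,115+78*np.cos(a))
def f(v):
    o=v[:3];t=v[3];ds=v[4:6];dt=v[6:8];r=[]
    g=lambda c,P,p:(proj(c,e2w(o,P))[0]+(ds if c=="side" else dt)-z(c,p))
    for i,p in enumerate(S): r+=list(g("side",ball(t,i),p))
    for i,p in T.items(): r+=list(g("top",ball(t,i),p))
    r+=list(g("side",(19,0,217),(346,215)));r+=list(g("top",(19,0,217),(336,233)))
    # shaft end at mast, hub front
    r+=list(g("side",(0,72,115),(296,393)))
    return np.r_[r,(t+.06)/.05,ds/1,dt/1]
r=least_squares(f,[.53,.12,.12,-.06,0,0,0,0],loss="soft_l1");print(np.round(r.x,4));print(np.round(f(r.x),1))
o=r.x[:3];t=r.x[3]
for c in("side","top"):
    im=cv2.resize(cv2.imread(f"pics/{c}0.png")[130:270,150:350],None,fx=4,fy=4,interpolation=2)
    d=r.x[4:6] if c=="side" else r.x[6:8]
    L=[ball(t,i) for i in range(6)]+[(19,0,217),(0,0,115),(0,72,115),(58,0,163),(0,-100,115),(-20,-115,165),(50,-115,165),(-20,-335,165),(50,-115,350),(0,0,0)]
    for P in L:
        q=(proj(c,e2w(o,P))[0]+d-[150,130]+.5)*4-.5;cv2.circle(im,tuple(int(round(k)) for k in q),4,(0,0,255),1)
    cv2.imwrite(f"pics/{c}fit.png",im)
E
python3 fit.py
```

```text
[ 0.5302  0.1198  0.1152 -0.0909 -0.1894 -0.3946  0.0818  0.2039]
[-0.6 -0.1  0.5  0.4  0.2  0.1 -0.2 -0.   0.3 -0.4 -0.2  0.1  0.7 -0.2
 -0.7 -0.2 -0.3  0.8 -0.1  0.2  0.6 -0.4 -0.6 -0.2 -0.4  0.1  0.2]
```

View pics/sidefit.png

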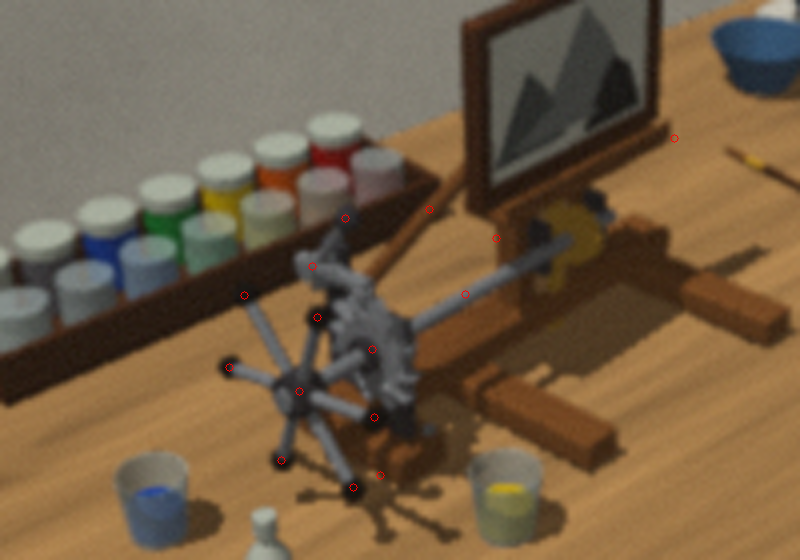

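View pics/topfit.png

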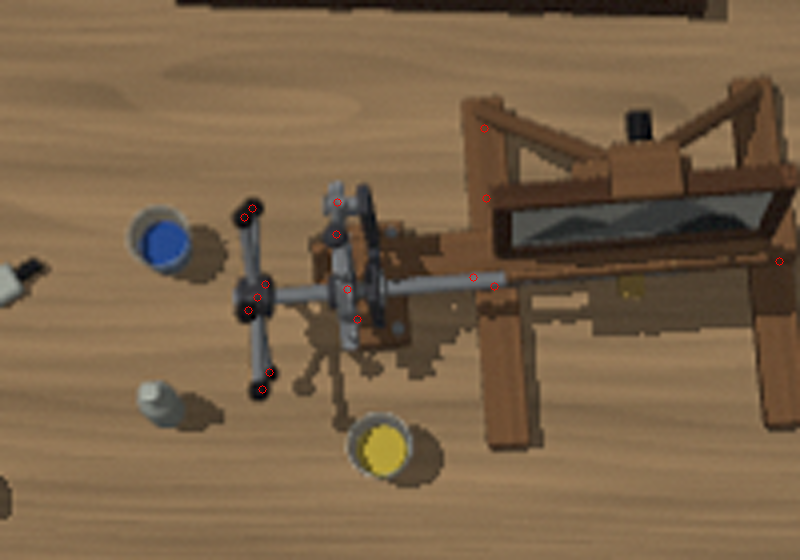

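```bash
cat >> h.py <<'E'
O=np.array([.5302,.1198,.105])
def goal(*L):
    s=manip.sense();q=R.from_quat(s["tool_rot"]);p=s["ee_pos"]
    Rt=R.from_matrix(np.c_[[np.cos(O[2]),np.sin(O[2]),0],[np.sin(O[2]),-np.cos(O[2]),0],[0,0,-1]])
    c,n=np.cos(O[2]),np.sin(O[2]);d=p-[O[0],O[1],0];e=[c*d[0]+n*d[1],-n*d[0]+c*d[1],d[2]]
    print("t",round(s["t"],2),"easel pos",np.round(np.array(e)*1e3,1),"F",np.round(s["wrist_force"],2),"grip",round(s["gripper_width"],2),"rot",np.round(np.degrees((q.inv()*Rt).as_rotvec()),1))
    for P in L: print(P,"cm:",np.round(q.inv().apply(e2w(O,P)[0]-p)*100,2))
E
python3 -c "
from h import *
goal((-150,0,260))"
```

```text
t 0.5 easel pos [-405.1 -545.   231.3] F [ 0.3  -0.12 -0.03] grip 1.01 rot [-0.  -0.  15.6]
(-150, 0, 260) cm: [ 39.26 -45.61  -2.87]
```

Emit:
{"method": "drive_tool", "body": {"deltas": [[0,2.5,-3,-0.2,0,0,3],[0,5,-6,-0.5,0,0,6],[0,7.5,-9,-0.7,0,0,9],[0,10,-12,-1,0,0,12],[0,12.5,-15,-1,0,0,15.6],[0,15,-18,-1,0,0,15.6],[0,17.5,-21,-1.5,0,0,15.6],[0,20,-24,-1.5,0,0,15.6],[0,22.5,-27,-2,0,0,15.6],[0,25,-30,-2,0,0,15.6],[0,27,-32,-2.5,0,0,15.6],[0,29,-34,-2.9,0,0,15.6]], "grip_force": 20}}

```text
t: 1.5
ee_pos: [0.3287, -0.0398, 0.2608]
tool_rot: [0.999, 0.053, 0.001, 0.0]
wrist_force: [0.5, -0.6, 0.7]
gripper_width: 0.005
```

```bash
python3 -c "
from h import *
goal((-150,0,260),(-60,0,212))"
```

```text
t 1.5 easel pos [-217.2 -137.6  260.8] F [ 0.54 -0.56  0.71] grip 0.0 rot [ 0.  -0.1  0.1]
(-150, 0, 260) cm: [  6.74 -13.75   0.09]
(-60, 0, 212) cm: [ 15.74 -13.73   4.9 ]
```

Emit:
{"method": "drive_tool", "body": {"deltas": [[0,1.5,-3,0,0,0,0],[0,3,-6,0,0,0,0],[0,5,-9,0,0,0,0],[0,6.7,-12,0,0,0,0],[0,9,-13.7,1,0,0,0],[0,12,-13.7,3,0,0,0],[0,14,-13.7,4.5,0,0,0],[0,14.7,-13.7,4.9,0,0,0],[0,14.7,-13.7,4.9,0,0,0]]}}

```text
t: 2.25
ee_pos: [0.4664, 0.0795, 0.2095]
tool_rot: [0.997, 0.076, -0.002, -0.013]
wrist_force: [0.4, 0.1, 0.1]
gripper_width: 0.0
```

```bash
python3 - <<'E'
from h import *
goal((-2,0,212),(66,0,212))
for c in ("side","top"):
    im=manip.read_camera(c);cv2.imwrite(f"pics/{c}1.png",cv2.resize(im[80:270,130:370],None,fx=3.2,fy=3.1,interpolation=2))
E
```

```text
t 2.25 easel pos [-67.7 -33.4 209.5] F [0.42 0.1  0.11] grip 0.0 rot [-1.5  0.2  2.7]
(-2, 0, 212) cm: [ 6.72 -3.03 -0.18]
(66, 0, 212) cm: [13.52 -2.71 -0.21]
```

View pics/side1.png

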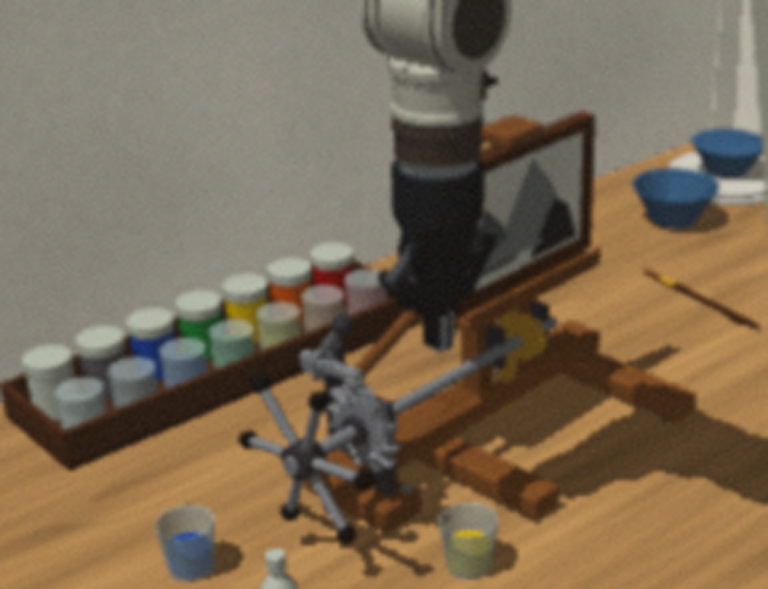

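View pics/top1.png

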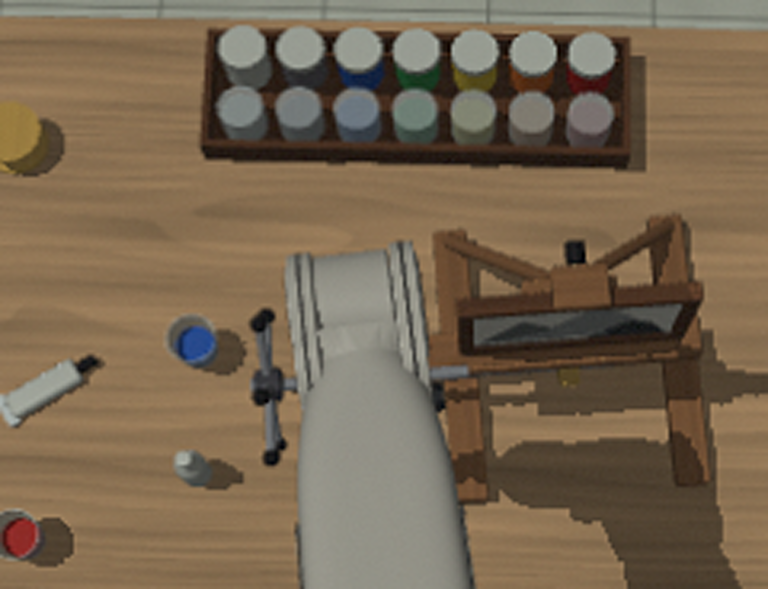

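Emit:
{"method": "drive_tool", "body": {"deltas": [[0,0.3,-1.5,-0.1,-0.7,0,1.3],[0,0.7,-3.1,-0.2,-1.5,0.2,2.7],[0,0.7,-3.1,-0.2,-1.5,0.2,2.7],[0,0.7,-3.1,-0.2,-1.5,0.2,2.7]]}}

```text
t: 2.68
ee_pos: [0.4721, 0.0781, 0.2153]
tool_rot: [0.997, 0.074, 0.0, -0.013]
wrist_force: [-0.4, 0.1, -0.5]
gripper_width: -0.003
```

```bash
python3 - <<'E'
from h import *
goal((-2,0,212),(66,0,212))
im=manip.read_camera("side");cv2.imwrite(f"pics/side2.png",cv2.resize(im[100:250,180:330],None,fx=4,fy=4,interpolation=2))
E
```

```text
t 2.68 easel pos [-62.2 -35.4 215.3] F [-0.43  0.14 -0.47] grip -0.0 rot [-1.5 -0.1  2.5]
(-2, 0, 212) cm: [ 6.16 -3.27  0.43]
(66, 0, 212) cm: [12.96 -2.97  0.44]
```

View pics/side2.png

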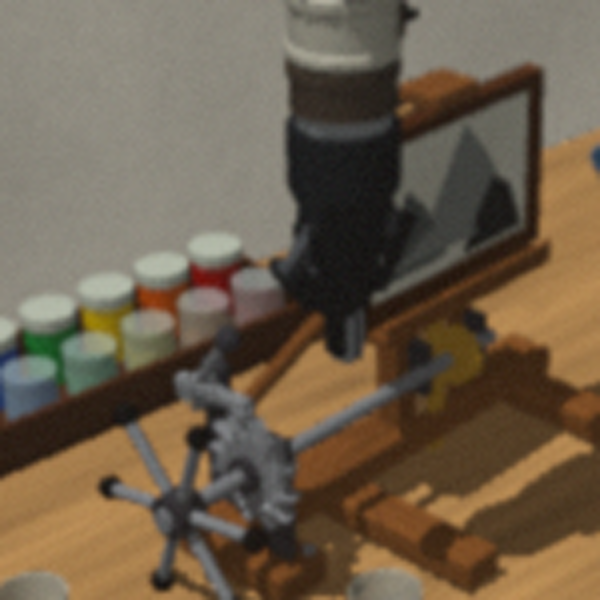

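```bash
python3 - <<'E'
from h import *
s=manip.sense();print(s["joint_positions"],s["qvel"],s["joint_efforts"],s["wrist_force"],s["torque"])
E
```

```text
[ 0.14722972  0.20403311 -0.08510009  1.27960181  0.02646133  3.14057337] [ 0.00095621  0.00498361 -0.0061868  -0.00028915  0.0021209  -0.00084046] [-1.26112325e-02 -3.51121473e+01  2.50790620e+01 -3.94183723e-02
  8.44520889e-02  2.08853479e-06] [-0.02517565  0.33187768 -0.54622593] [-0.03070402  0.00717272  0.00606977]
```

Emit:
{"method": "drive_tool", "body": {"deltas": [[0,-1,-0.8,0,0,0,-7],[0,-2,-1.6,0,0,0,-14],[0,-3,-2.4,0,0,0,-21],[0,-3,-3.2,0,0,0,-28],[0,-3,-3.5,0,0,0,-35],[0,-3,-3.5,0,0,0,-42],[0,-3,-3.5,0,0,0,-49],[0,-3,-3.5,0,0,0,-56],[0,-3,-3.5,0,0,0,-63],[0,-3,-3.5,0,0,0,-70],[0,-3,-3.5,0,0,0,-77],[0,-3,-3.5,0,0,0,-84]]}}

```text
t: 3.73
ee_pos: [0.4368, 0.1082, 0.2162]
tool_rot: [0.689, 0.724, 0.009, -0.01]
wrist_force: [-0.5, -0.2, 0.7]
gripper_width: -0.002
```

```bash
sed -i 's/\[np.cos(O\[2\]),np.sin(O\[2\]),0\],\[np.sin(O\[2\]),-np.cos(O\[2\]),0\]/[-np.cos(O[2]),-np.sin(O[2]),0],[-np.sin(O[2]),np.cos(O[2]),0]/' h.py; python3 - <<'E'
from h import *
goal((-60,0,212))
print(manip.sense()["joint_positions"])
E
```

```text
t 3.73 easel pos [-94.1  -1.8 216.2] F [-0.47 -0.25  0.67] grip -0.0 rot [  1.2  -1.2 -93.2]
(-60, 0, 212) cm: [0.35 3.4  0.43]
[ 0.22508693  0.1459616  -0.15334481  1.26700066  0.02623573  1.74647055]
```

Emit:
{"method": "drive_tool", "body": {"deltas": [[0,0,0,0,0,0,-7],[0,0,0,0,0,0,-14],[0,0,0,0,0,0,-21],[0,0,0,0,0,0,-28],[0,0,0,0,0,0,-35],[0,0,0,0.5,-0.5,0,-42],[0,0,0,0.6,-0.6,0,-49],[0,0,0,0.7,-0.7,0,-56],[0,0,0,0.8,-0.8,0,-63],[0,0,0,0.9,-0.9,0,-70],[0,0,0,1,-1,0,-77],[0,0,0,1.1,-1.1,0,-84]]}}

```text
t: 4.73
ee_pos: [0.4366, 0.1084, 0.2055]
tool_rot: [0.025, 0.999, 0.02, 0.005]
wrist_force: [0.3, -0.1, 0.2]
gripper_width: -0.0
```

```bash
python3 - <<'E'
from h import *
goal((-40,0,212),(-2,0,212),(66,0,212))
E
```

```text
t 4.73 easel pos [-94.3  -1.6 205.5] F [ 0.31 -0.14  0.19] grip -0.0 rot [ 2.2  0.7 -8.8]
(-40, 0, 212) cm: [-5.35  1.01 -0.56]
(-2, 0, 212) cm: [-9.1  1.6 -0.5]
(66, 0, 212) cm: [-15.82   2.64  -0.4 ]
```

Emit:
{"method": "drive_tool", "body": {"deltas": [[0,-1,0.2,-0.3,1.1,0.3,-4.4],[0,-3,0.5,-0.5,2.2,0.7,-8.8],[0,-5,0.9,-0.5,2.2,0.7,-8.8],[0,-5.4,1,-0.6,2.2,0.7,-8.8],[0,-5.4,1,-0.6,2.2,0.7,-8.8]]}}

```text
t: 5.15
ee_pos: [0.4916, 0.1156, 0.2124]
tool_rot: [-0.052, 0.999, 0.0, 0.0]
wrist_force: [0.1, 0.3, 0.5]
gripper_width: -0.0
```

```bash
python3 - <<'E'
from h import *
goal((-2,0,212),(66,0,212))
im=manip.read_camera("side");cv2.imwrite(f"pics/side3.png",cv2.resize(im[100:250,180:330],None,fx=4,fy=4,interpolation=2))
E
```

```text
t 5.15 easel pos [-3.880e+01 -2.000e-01  2.124e+02] F [0.06 0.34 0.51] grip -0.0 rot [ 0.   0.  -0.1]
(-2, 0, 212) cm: [-3.68  0.02  0.04]
(66, 0, 212) cm: [-10.48   0.03   0.05]
```

View pics/side3.png

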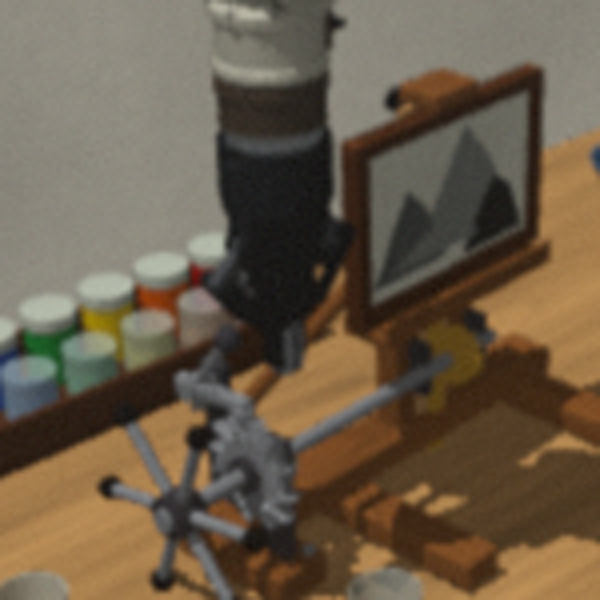

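Emit:
{"method": "drive_tool", "body": {"deltas": [[0,-1,0,0,0,0,0],[0,-2,0,0,0,0,0],[0,-3,0,0,0,0,0],[0,-3.5,0,0,0,0,0],[0,-4,0,0,0,0,0],[0,-4.5,0,0,0,0,0],[0,-5,0,0,0,0,0],[0,-5.5,0,0,0,0,0],[0,-6,0,0,0,0,0],[0,-6,0,0,0,0,0]]}}

```text
t: 6.03
ee_pos: [0.5512, 0.1216, 0.212]
tool_rot: [-0.052, 0.999, 0.0, -0.0]
wrist_force: [-0.4, -1.2, 0.2]
gripper_width: 0.0
```

```bash
python3 - <<'E'
from h import *
goal((66,0,212))
im=manip.read_camera("side");cv2.imwrite(f"pics/side4.png",cv2.resize(im[100:250,180:330],None,fx=4,fy=4,interpolation=2))
E
```

```text
t 6.03 easel pos [ 21.   -0.4 212. ] F [-0.44 -1.21  0.18] grip 0.0 rot [ 0.  -0.  -0.1]
(66, 0, 212) cm: [-4.5   0.04  0.  ]
```

View pics/side4.png

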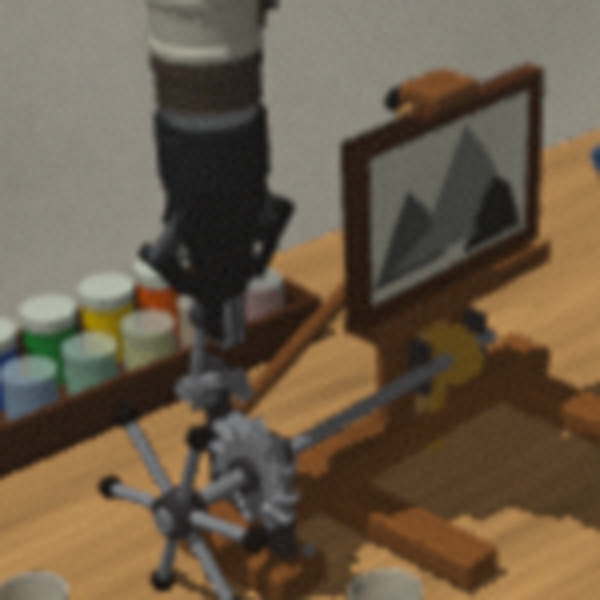

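Emit:
{"method": "drive_tool", "body": {"deltas": [[0,-0.5,0,0,0,0,0],[0,-1,0,0,0,0,0],[0,-1.5,0,0,0,0,0],[0,-2,0,0,0,0,0],[0,-2.5,0,0,0,0,0],[0,-3,0,0,0,0,0],[0,-3.5,0,0,0,0,0],[0,-4,0,0,0,0,0],[0,-4.5,0,0,0,0,0],[0,-4.6,0,0,0,0,0],[0,-4.6,0,0,0,0,0],[0,-4.6,0,0,0,0,0]]}}

```text
t: 7.08
ee_pos: [0.5963, 0.1263, 0.2118]
tool_rot: [-0.052, 0.999, 0.0, -0.001]
wrist_force: [-0.8, 0.3, 0.5]
gripper_width: -0.003
```

```bash
python3 - <<'E'
from h import *
goal((-75,0,260))
im=manip.read_camera("side");cv2.imwrite(f"pics/side5.png",cv2.resize(im[100:250,180:330],None,fx=4,fy=4,interpolation=2))
E
```

```text
t 7.08 easel pos [ 66.4  -0.4 211.8] F [-0.83  0.33  0.49] grip -0.0 rot [ 0.  -0.1 -0.1]
(-75, 0, 260) cm: [14.15  0.03 -4.8 ]
```

View pics/side5.png

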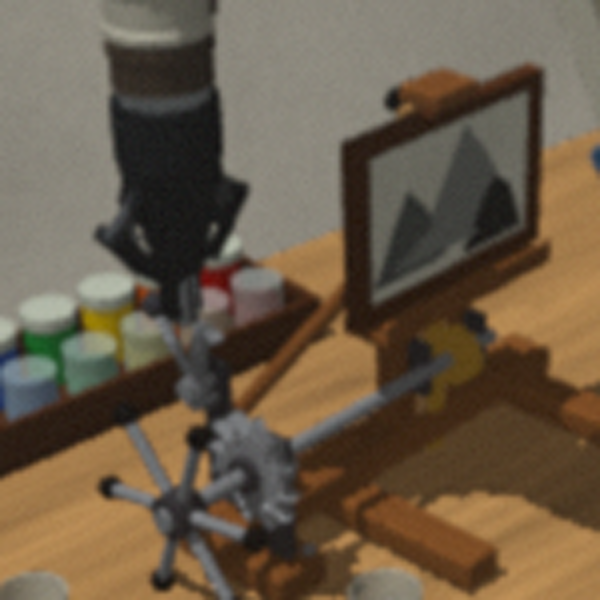

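Emit:
{"method": "drive_tool", "body": {"deltas": [[0,1.5,0,0,0,0,0],[0,3,0,-0.5,0,0,0],[0,5,0,-3,0,0,0],[0,8,0,-5,0,0,0],[0,11,1,-5,0,0,0],[0,13,3,-5,0,0,0],[0,14,5,-5,0,0,0],[0,14,7,-5,0,0,0],[0,14,7.2,-5,0,0,0],[0,14,7.2,-5,0,0,0]]}}

```text
t: 7.97
ee_pos: [0.4491, 0.1841, 0.2624]
tool_rot: [-0.053, 0.999, 0.0, -0.0]
wrist_force: [0.2, -0.8, 1.1]
gripper_width: -0.0
```

```bash
python3 - <<'E'
from h import *
goal((-75,72,178),(-5,72,178))
im=manip.read_camera("side");cv2.imwrite(f"pics/side6.png",im)
cv2.imwrite(f"pics/side6z.png",cv2.resize(im[130:270,150:350],None,fx=4,fy=4,interpolation=2))
E
```

```text
t 7.97 easel pos [-73.9  72.5 262.4] F [ 0.23 -0.81  1.15] grip -0.0 rot [ 0.  -0.   0.1]
(-75, 72, 178) cm: [ 0.11 -0.05  8.44]
(-5, 72, 178) cm: [-6.89 -0.06  8.44]
```

View pics/side6z.png

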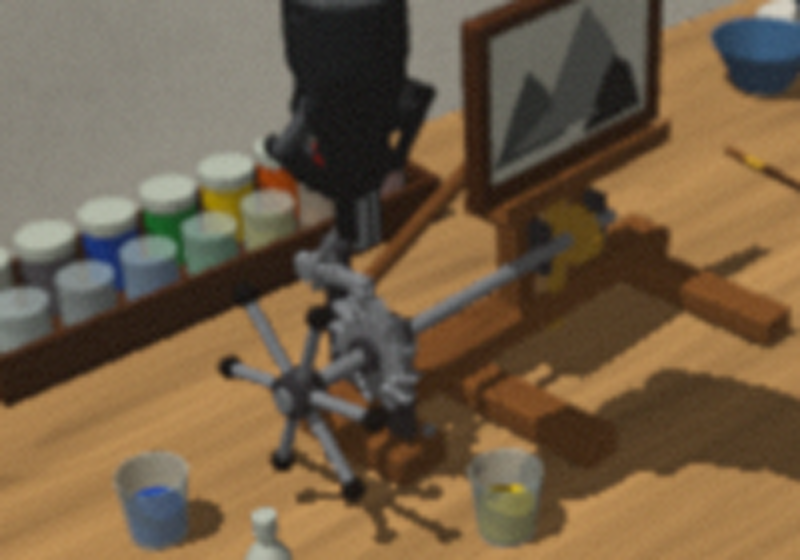

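Emit:
{"method": "drive_tool", "body": {"deltas": [[0,0.5,-2,0,0,0,0],[0,0.5,-5,0,0,0,0],[0,0,-7,1,0,0,0],[0,-1,-7.3,3,0,0,0],[0,-2.5,-7.3,5,0,0,0],[0,-3.5,-7.3,5,0,0,0],[0,-3.5,-7.3,5,0,0,0]]}}

```text
t: 8.6
ee_pos: [0.4927, 0.113, 0.2105]
tool_rot: [-0.051, 0.999, -0.001, -0.001]
wrist_force: [-0.8, 1.4, 0.7]
gripper_width: 0.004
```

```bash
python3 - <<'E'
from h import *
goal((-2,0,212),(66,0,212),(76,0,212))
E
```

```text
t 8.6 easel pos [-38.   -2.9 210.5] F [-0.83  1.4   0.71] grip 0.0 rot [-0.  -0.2 -0.2]
(-2, 0, 212) cm: [-3.6   0.3  -0.16]
(66, 0, 212) cm: [-10.4    0.32  -0.19]
(76, 0, 212) cm: [-11.4    0.32  -0.19]
```

Emit:
{"method": "drive_tool", "body": {"deltas": [[0,-1.5,0.2,-0.2,0,0,0],[0,-3,0.3,-0.2,0,0,0],[0,-4,0.3,-0.2,0,0,0],[0,-5,0.3,-0.2,0,0,0],[0,-6,0.3,-0.2,0,0,0],[0,-7,0.3,-0.2,0,0,0],[0,-8,0.3,-0.2,0,0,0],[0,-9,0.3,-0.2,0,0,0],[0,-10,0.3,-0.2,0,0,0],[0,-10.6,0.3,-0.2,0,0,0],[0,-11.2,0.3,-0.2,0,0,0],[0,-11.2,0.3,-0.2,0,0,0]]}}

```text
t: 9.6
ee_pos: [0.6037, 0.127, 0.2121]
tool_rot: [-0.051, 0.999, -0.001, -0.002]
wrist_force: [-0.7, -0.7, 0.9]
gripper_width: 0.001
```

```bash
python3 - <<'E'
from h import *
goal((80,0,212))
im=manip.read_camera("side");cv2.imwrite(f"pics/side7.png",cv2.resize(im[100:250,180:330],None,fx=4,fy=4,interpolation=2))
E
```

```text
t 9.6 easel pos [ 73.9  -0.6 212.1] F [-0.71 -0.75  0.88] grip 0.0 rot [-0.1 -0.3 -0.2]
(80, 0, 212) cm: [-0.61  0.06  0.  ]
```

View pics/side7.png

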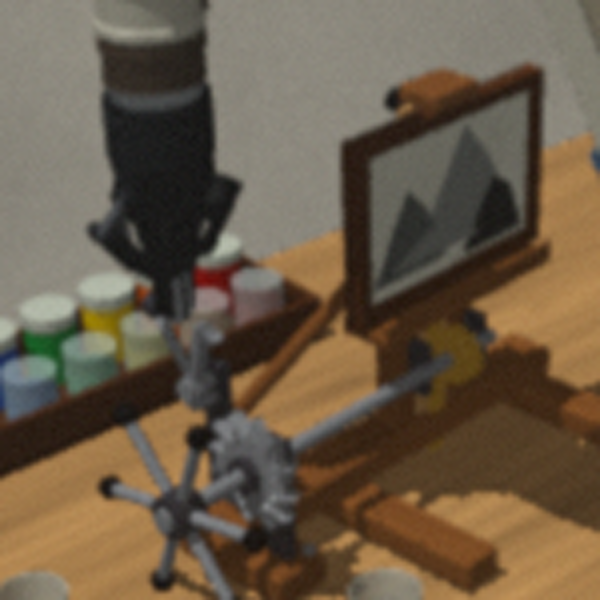

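Emit:
{"method": "drive_tool", "body": {"deltas": [[0,-0.2,0,0,0,0,0],[0,-0.3,0,0,0,0,0],[0,-0.3,0,0,0,0,0]]}}

```text
t: 9.9
ee_pos: [0.6043, 0.1271, 0.2119]
tool_rot: [-0.051, 0.999, -0.001, -0.004]
wrist_force: [-6.6, -0.2, 1.5]
gripper_width: -0.003
```

Emit:
{"method": "drive_tool", "body": {"deltas": [[0,-0.2,0,0,0,0,0],[0,-0.2,0,0,0,0,0]]}}

```text
t: 10.07
ee_pos: [0.6043, 0.1271, 0.212]
tool_rot: [-0.051, 0.999, -0.001, -0.006]
wrist_force: [-5.3, 0.1, 1.9]
gripper_width: -0.0
```

Emit:
{"method": "drive_tool", "body": {"deltas": [[0,-0.2,0,0,0,0,0],[0,-0.2,0,0,0,0,0]]}}

```text
t: 10.23
ee_pos: [0.6042, 0.1271, 0.212]
tool_rot: [-0.051, 0.999, -0.001, -0.008]
wrist_force: [-5.4, -1.1, 2.8]
gripper_width: 0.003
```

```bash
python3 - <<'E'
from h import *
goal((80,0,212))
for c in ["side","top"]:
    im=manip.read_camera(c)
    for i,a in enumerate([.8,1.05,1.25]):
        q=proj(c,e2w(O,(58+67*np.sin(a-.625),0,163+67*np.cos(a-.625))))[0]; print(c,a,q)
    if c=="side": cv2.imwrite(f"pics/side8.png",cv2.resize(im[150:210,180:260],None,fx=9,fy=9,interpolation=2))
E
```

```text
t 10.23 easel pos [ 74.4  -0.5 212. ] F [-5.36 -1.15  2.76] grip 0.0 rot [-0.1 -0.9 -0.1]
(80, 0, 212) cm: [-0.56  0.05 -0.01]
side 0.8 [223.72818432 175.28001836]
side 1.05 [220.16888582 175.09654371]
side 1.25 [217.71515635 175.9113228 ]
top 0.8 [232.11116818 170.45085711]
top 1.05 [231.90301718 165.8036122 ]
top 1.25 [231.83650932 162.76598477]
```

View pics/side8.png

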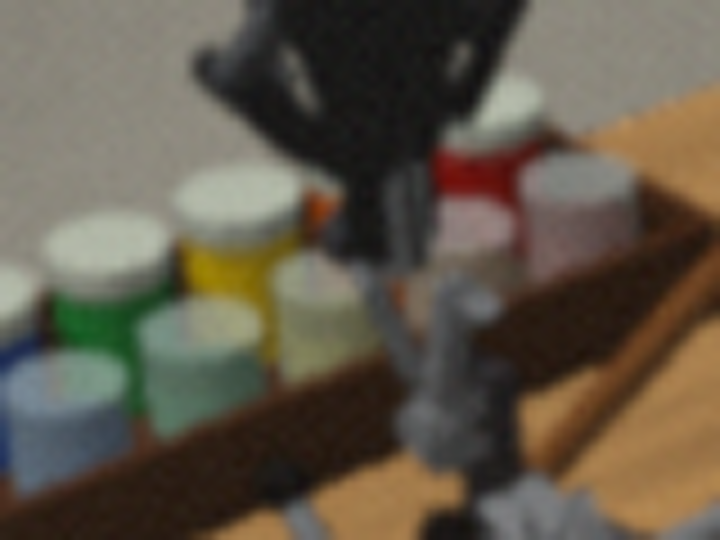

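Emit:
{"method": "drive_tool", "body": {"deltas": [[0,0.5,0,0,0,-0.5,0],[0,1.5,0,0,0,-0.9,0],[0,3,0,-0.5,0,-0.9,0],[0,5,0,-3,0,-0.9,0],[0,8,0,-5,0,-0.9,0],[0,11,1,-5,0,-0.9,0],[0,14,3,-5,0,-0.9,0],[0,15,5,-5,0,-0.9,0],[0,15,7,-5,0,-0.9,0],[0,15,7.2,-5,0,-0.9,0],[0,15,7.2,-5,0,-0.9,0]]}}

```text
t: 11.25
ee_pos: [0.4483, 0.1843, 0.2648]
tool_rot: [-0.053, 0.999, -0.001, 0.001]
wrist_force: [0.3, -1.0, -0.1]
gripper_width: -0.001
```

```bash
python3 - <<'E'
from h import *
goal((-75,72,178),(-5,72,178))
im=manip.read_camera("side");cv2.imwrite(f"pics/side9.png",im)
cv2.imwrite(f"pics/side9z.png",cv2.resize(im[130:270,150:350],None,fx=4,fy=4,interpolation=2))
E
```

```text
t 11.25 easel pos [-74.7  72.7 264.8] F [ 0.29 -1.   -0.08] grip -0.0 rot [-0.1  0.1  0. ]
(-75, 72, 178) cm: [ 0.05 -0.06  8.68]
(-5, 72, 178) cm: [-6.95 -0.06  8.69]
```

View pics/side9z.png

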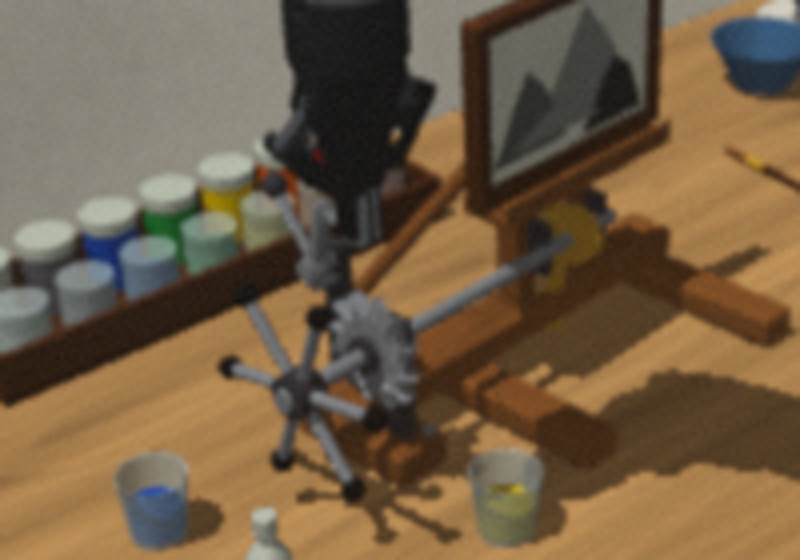

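Emit:
{"method": "drive_tool", "body": {"deltas": [[0,0,0,3,0,0,0],[0,0,0,6,0,0,0],[0,0,0,8,0,0,0],[0,0,0,8.6,0,0,0],[0,0,0,8.6,0,0,0]]}}

```text
t: 11.72
ee_pos: [0.4477, 0.1821, 0.1768]
tool_rot: [-0.051, 0.999, -0.002, -0.002]
wrist_force: [-0.9, 0.3, 0.6]
gripper_width: 0.001
```

Emit:
{"method": "drive_tool", "body": {"deltas": [[0,-1,0,0,0,0,0],[0,-2,0,0,0,0,0],[0,-3,0,0,0,0,0],[0,-3.5,0,0,0,0,0],[0,-4,0,0,0,0,0],[0,-4.5,0,0,0,0,0],[0,-5,0,0,0,0,0],[0,-5.5,0,0,0,0,0],[0,-6,0,0,0,0,0],[0,-6.3,0,0,0,0,0],[0,-6.3,0,0,0,0,0]]}}

```text
t: 12.63
ee_pos: [0.5114, 0.1886, 0.1765]
tool_rot: [-0.051, 0.999, -0.002, -0.001]
wrist_force: [1.1, -0.6, -0.6]
gripper_width: 0.003
```

```bash
python3 - <<'E'
from h import *
goal((-5,72,178))
im=manip.read_camera("side");cv2.imwrite(f"pics/side10.png",im)
cv2.imwrite(f"pics/side10z.png",cv2.resize(im[130:270,150:350],None,fx=4,fy=4,interpolation=2))
E
```

```text
t 12.63 easel pos [-11.5  70.4 176.5] F [ 1.06 -0.55 -0.62] grip 0.0 rot [-0.2 -0.1 -0.2]
(-5, 72, 178) cm: [-0.65  0.16 -0.15]
```

View pics/side10z.png

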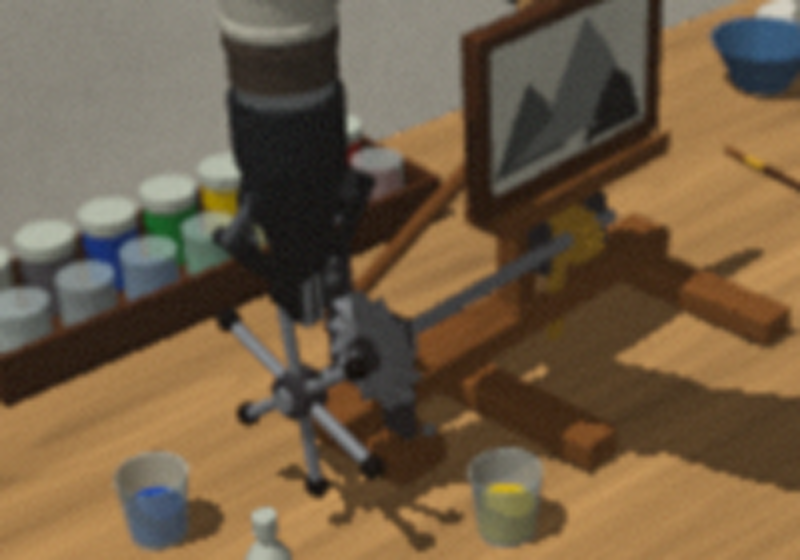

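```bash
cat > ft.py <<'E'
from h import *
from scipy.optimize import least_squares
def z(p): return np.array([150+(p[0]+.5)/4-.5,130+(p[1]+.5)/4-.5])
def ball(t,i):
    a=t-.262+i*np.pi/3; return (78*np.sin(a),72,115+78*np.cos(a))
def fit(S):
    def f(v): return np.concatenate([proj("side",e2w(O,ball(v[0],i)))[0]+v[1:3]-z(p) for i,p in S.items()])
    r=least_squares(f,[.2,0,0],loss="soft_l1");print("t",np.round(r.x,3),"res",np.round(f(r.x),1))
E
python3 - <<'E'
from ft import *
fit(dict(enumerate([(320,317),(242,293),(228,367),(282,460),(352,489),(375,417)])))
fit({1:(228,318),2:(248,412),3:(317,487),4:(372,464),5:(358,363)})
E
```

```text
t [-0.093  0.015 -0.33 ] res [-0.6 -0.   0.7  0.3  0.4 -0.1 -0.2 -0.1  0.1 -0.3 -0.4  0.2]
t [ 0.403  0.161 -0.695] res [ 0.1  0.2  0.1  0.1  0.1 -0.9  0.2 -0.  -0.7  0.5]
```

Emit:
{"method": "drive_tool", "body": {"deltas": [[0,-0.3,0,-0.1,0,0,0],[0,-0.6,0,-0.2,0,0,0],[0,-0.6,0,-0.2,0,0,0]]}}

```text
t: 12.93
ee_pos: [0.5173, 0.1891, 0.1783]
tool_rot: [-0.051, 0.999, -0.002, -0.001]
wrist_force: [-0.5, -0.2, -1.5]
gripper_width: -0.001
```

Emit:
{"method": "drive_tool", "body": {"deltas": [[0,0.5,0,0,0,0,0],[0,1.5,0,-0.5,0,0,0],[0,3,0,-3,0,0,0],[0,6,0,-6,0,0,0],[0,8,0,-8,0,0,0],[0,8,0,-8.5,0,0,0]]}}

```text
t: 13.43
ee_pos: [0.4357, 0.1814, 0.2684]
tool_rot: [-0.052, 0.999, -0.001, 0.001]
wrist_force: [0.5, -0.1, 0.4]
gripper_width: -0.0
```

```bash
python3 - <<'E'
from h import *
goal((-75,72,260))
im=manip.read_camera("side");cv2.imwrite(f"pics/side11.png",im)
cv2.imwrite(f"pics/side11z.png",cv2.resize(im[130:270,150:350],None,fx=4,fy=4,interpolation=2))
E
```

```text
t 13.43 easel pos [-87.5  71.1 268.4] F [ 0.47 -0.14  0.35] grip -0.0 rot [-0.1  0.1 -0.1]
(-75, 72, 260) cm: [-1.25  0.09  0.84]
```

View pics/side11z.png

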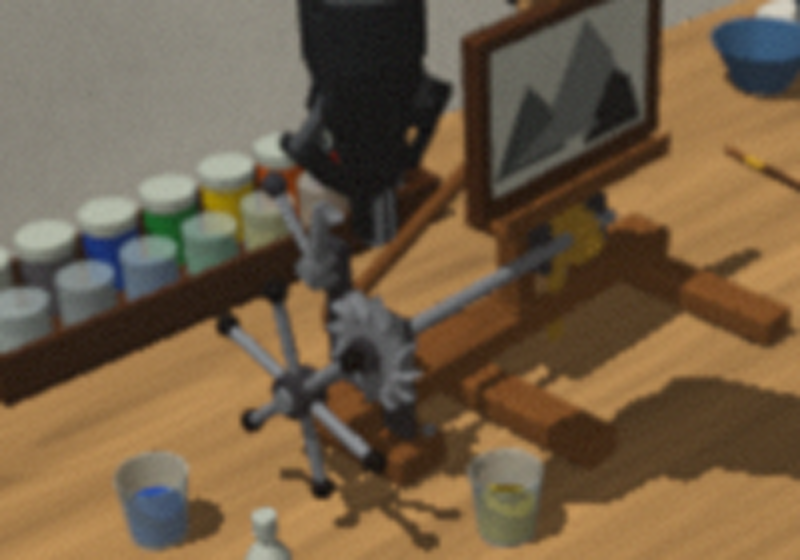

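```bash
python3 - <<'E'
from ft import *
S={0:(276,291),1:(228,324),2:(251,420),3:(320,488),4:(374,461),5:(352,359)}
fit(S)
im=cv2.imread("pics/side11.png")[170:265,195:260]
cv2.imwrite("pics/side11y.png",cv2.resize(im,None,fx=8,fy=6.3,interpolation=2))
cv2.imwrite("pics/side11y.png",cv2.resize(im,None,fx=6,fy=6,interpolation=2))
for t in(.3,.35,.4,.45,.5,.55):
  print(t,[tuple(((proj("side",e2w(O,ball(t,i)))[0]+[.05,-.4]-[195,170]+.5)*6-.5).round().astype(int)) for i in range(6)])
E
```

```text
t [ 0.463  0.101 -0.332] res [-0.2  0.  -0.1  0.1  0.  -0.2  0.4 -0.4 -0.   0.  -0.1  0.3]
0.3 [(np.int64(161), np.int64(203)), (np.int64(76), np.int64(230)), (np.int64(95), np.int64(366)), (np.int64(195), np.int64(482)), (np.int64(285), np.int64(468)), (np.int64(270), np.int64(326))]
0.35 [(np.int64(155), np.int64(201)), (np.int64(74), np.int64(235)), (np.int64(98), np.int64(373)), (np.int64(200), np.int64(484)), (np.int64(287), np.int64(463)), (np.int64(267), np.int64(318))]
0.4 [(np.int64(150), np.int64(199)), (np.int64(73), np.int64(240)), (np.int64(102), np.int64(380)), (np.int64(206), np.int64(487)), (np.int64(289), np.int64(458)), (np.int64(263), np.int64(310))]
0.45 [(np.int64(144), np.int64(197)), (np.int64(71), np.int64(245)), (np.int64(106), np.int64(387)), (np.int64(211), np.int64(489)), (np.int64(291), np.int64(453)), (np.int64(259), np.int64(302))]
0.5 [(np.int64(139), np.int64(196)), (np.int64(71), np.int64(251)), (np.int64(110), np.int64(394)), (np.int64(216), np.int64(491)), (np.int64(292), np.int64(447)), (np.int64(254), np.int64(295))]
0.55 [(np.int64(134), np.int64(195)), (np.int64(70), np.int64(257)), (np.int64(114), np.int64(401)), (np.int64(221), np.int64(493)), (np.int64(293), np.int64(442)), (np.int64(249), np.int64(287))]
```

View pics/side11y.png

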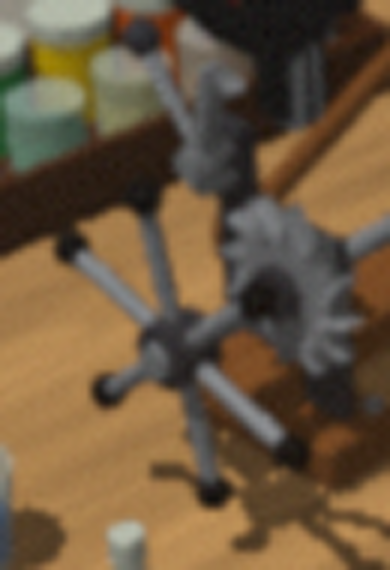

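Emit:
{"method": "drive_tool", "body": {"deltas": [[0,-1,-3,0,0,0,0],[0,-3,-6,0,0,0,0],[0,-6,-7.1,0.5,0,0,0],[0,-9.5,-7.1,1,0,0,0],[0,-13,-7.1,1,0,0,0],[0,-16,-7.1,1,0,0,0],[0,-19,-7.1,1,0,0,0],[0,-21.5,-7.1,1,0,0,0],[0,-23,-7.1,1,0,0,0],[0,-23,-7.1,1,0,0,0],[0,-23,-7.1,1,0,0,0]]}}

```text
t: 14.4
ee_pos: [0.674, 0.1346, 0.2566]
tool_rot: [-0.051, 0.999, -0.001, 0.001]
wrist_force: [-0.5, -0.7, -0.5]
gripper_width: 0.001
```

```bash
python3 - <<'E'
from h import *
goal((142,0,212),(72,0,212))
E
```

```text
t 14.4 easel pos [144.5  -0.4 256.6] F [-0.49 -0.7  -0.48] grip 0.0 rot [-0.1  0.1 -0.1]
(142, 0, 212) cm: [0.26 0.04 4.46]
(72, 0, 212) cm: [7.26 0.03 4.45]
```

Emit:
{"method": "drive_tool", "body": {"deltas": [[0,0,0,1.5,0,0,0],[0,0,0,3,0,0,0],[0,0,0,4.4,0,0,0],[0,1,0,4.4,0,0,0],[0,2,0,4.4,0,0,0],[0,3,0,4.4,0,0,0],[0,3.6,0,4.4,0,0,0],[0,4.2,0,4.4,0,0,0],[0,4.8,0,4.4,0,0,0],[0,5.4,0,4.4,0,0,0],[0,6,0,4.4,0,0,0]]}}

```text
t: 15.32
ee_pos: [0.6138, 0.1283, 0.2126]
tool_rot: [-0.051, 0.999, -0.001, 0.001]
wrist_force: [0.3, -0.2, 0.2]
gripper_width: -0.001
```

Emit:
{"method": "drive_tool", "body": {"deltas": [[0,0.5,0,0,0,0,0],[0,1,0,0,0,0,0],[0,1.5,0,0,0,0,0],[0,2,0,0,0,0,0],[0,2.5,0,0,0,0,0],[0,2.8,0,0,0,0,0],[0,2.8,0,0,0,0,0]]}}

```text
t: 15.9
ee_pos: [0.5853, 0.1254, 0.2127]
tool_rot: [-0.051, 0.999, -0.001, 0.001]
wrist_force: [-0.3, -0.3, 0.4]
gripper_width: -0.0
```

```bash
python3 - <<'E'
from h import *
goal((100,0,212))
im=manip.read_camera("side");cv2.imwrite(f"pics/side12.png",im)
cv2.imwrite(f"pics/side12z.png",cv2.resize(im[130:270,150:350],None,fx=4,fy=4,interpolation=2))
E
```

```text
t 15.9 easel pos [ 5.540e+01 -2.000e-01  2.127e+02] F [-0.3 -0.3  0.4] grip -0.0 rot [-0.1  0.1 -0.1]
(100, 0, 212) cm: [-4.46  0.03  0.08]
```

View pics/side12z.png

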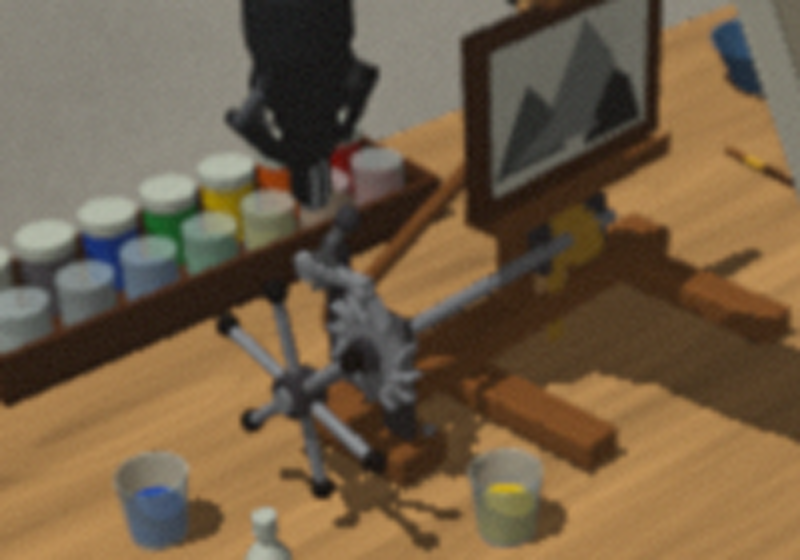

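Emit:
{"method": "drive_tool", "body": {"deltas": [[0,-1,0,0,0,0,0],[0,-1.5,0,-2,0,0,0],[0,-1.5,0,-4.5,0,0,0],[0,-1,0,-6.5,0,0,0],[0,2,0,-7,0,0,0],[0,5.5,0,-7,0,0,0],[0,9,0,-7,0,0,0],[0,12.5,0,-7,0,0,0],[0,16,0,-7,0,0,0],[0,19,0,-7,0,0,0],[0,21,0,-7,0,0,0],[0,21,0,-7,0,0,0]]}}

```text
t: 16.95
ee_pos: [0.3733, 0.1035, 0.283]
tool_rot: [-0.052, 0.999, -0.001, 0.001]
wrist_force: [-0.3, 0.3, 0.6]
gripper_width: 0.005
```

Emit:
{"method": "drive_tool", "body": {"deltas": [[0,2,0,0,0,0,0],[0,4,0,0,0,0,0],[0,6,0,0,0,0,0],[0,7,0,0,0,0,0],[0,7,0,0,0,0,0]]}}

```text
t: 17.37
ee_pos: [0.3029, 0.0961, 0.2833]
tool_rot: [-0.052, 0.999, -0.001, 0.001]
wrist_force: [-0.1, 0.2, 0.0]
gripper_width: 0.001
```

```bash
python3 - <<'E'
from h import *
goal((-160,0,280))
for c in("side","top"):
  im=manip.read_camera(c);cv2.imwrite(f"pics/{c}13.png",im)
  print(c,[(np.round(d["pixel"],1),round(d["score"],2)) for d in manip.spot_point(c,"pawl_knob")[:2]])
a=cv2.imread("pics/side0.png")[165:265,195:275];b=cv2.imread("pics/side13.png")[165:265,195:275]
cv2.imwrite("pics/cmp.png",cv2.resize(np.hstack([a,b]),None,fx=5,fy=5,interpolation=2))
cv2.imwrite("pics/top13z.png",cv2.resize(cv2.imread("pics/top13.png")[80:280,100:440],None,fx=2.3,fy=2.3))
E
```

```text
t 17.37 easel pos [-228.5    0.3  283.3] F [-0.15  0.22  0.03] grip 0.0 rot [-0.1  0.1 -0.1]
(-160, 0, 280) cm: [-6.85 -0.02  0.35]
side []
top [(array([237.4, 190.2]), 0.52)]
```

View pics/cmp.png

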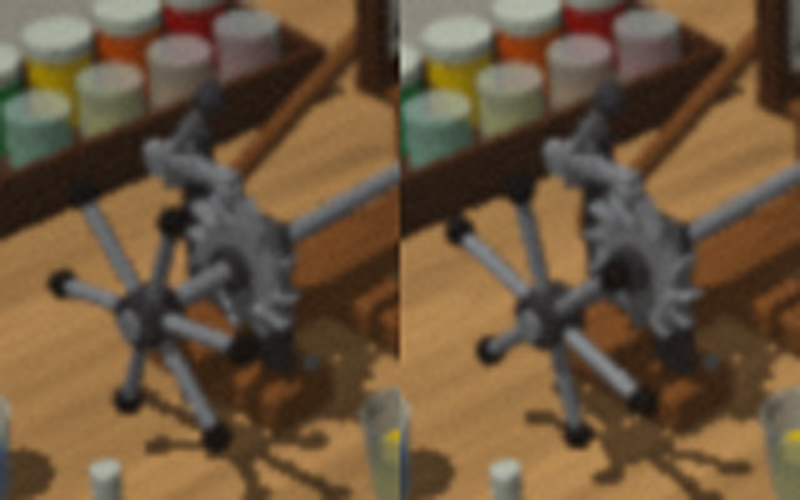

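View pics/top13z.png

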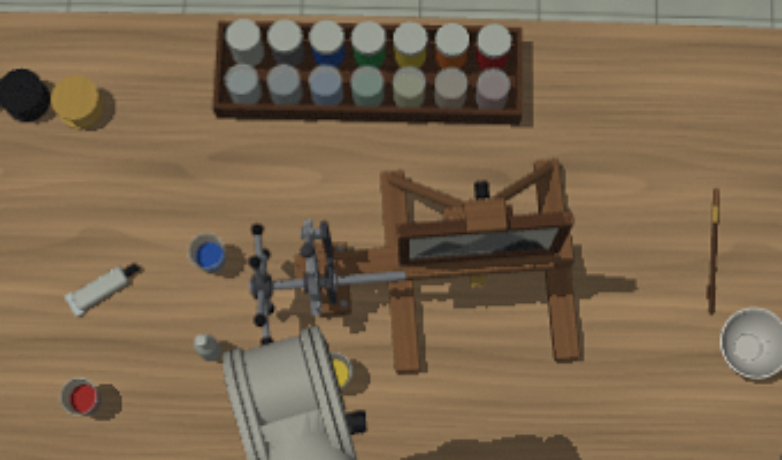

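```bash
python3 - <<'E'
from ft import *
a=cv2.imread("pics/side0.png",0).astype(np.float32);b=cv2.imread("pics/side13.png",0).astype(np.float32)
k=a[176:202,222:246];r=cv2.matchTemplate(b[168:210,214:254],k,cv2.TM_CCOEFF_NORMED);_,m,_,l=cv2.minMaxLoc(r);print(m,np.array(l)-8,r[l[1]-1:l[1]+2,l[0]-1:l[0]+2].round(3))
zz=lambda x,y:((x/5+195-150)*4,(y/5+165-130)*4)
fit({i:zz(*p) for i,p in enumerate([(120,188),(60,230),(90,348),(177,434),(242,397),(216,270)])})
for w in(0,.1,.2): print(w,proj("side",e2w(O,(58+67*np.sin(w-.625),0,163+67*np.cos(w-.625)))))
E
```

```text
0.997287392616272 [0 0] [[0.801 0.903 0.892]
 [0.925 0.997 0.925]
 [0.883 0.896 0.786]]
t [ 0.474  0.222 -0.724] res [-0.2 -0.3 -0.  -0.1  0.1  0.1  0.3 -0.5  0.3  0.3 -0.3  0.4]
0 [[236.11894803 184.46401984]]
0.1 [[234.67492029 182.7025943 ]]
0.2 [[233.1663481  181.08752846]]
```

Knob, stem and pawl match the starting (home) picture to well under 0.5 px, and the wheel is at about 0.47. I'm handing in.

```bash
python3 -c "
from rig import manip
print(manip.hand_in())"
```

```text
the job is handed in; nothing more can be done
None
```

The picture is one notch lower, and I handed the job in at about 17.5 s with the arm clear of everything.

**What I did**
- With the shut fingertips I flipped the pawl over by its knob until it reached its stop. I then pushed the uppermost spoke's ball backward and flipped the pawl back, all without gripping.
- The first flip stopped short: the pawl fell back home when I withdrew. I flipped it again, pressing about 5–7 N on the stop for a moment, which is more than strictly needed. A picture then showed it staying thrown back before I touched the wheel.
- Early on, a move ran into the last joint's range limit at about 3.14 rad. I turned the tool half a turn before any contact. No force reading there or in any other move was above about 7 N.

**Last checks**
- **Wheel:** the side camera puts it at about 0.46–0.47 rad. It began at about -0.09, and the window for one notch on is 0.40 to 0.54.
- **Pawl:** around the knob and pawl, the final side picture matches the starting one with no shift (correlation 0.997), so it is fully home.
- **Knob detector:** it found nothing in the final side picture. In the top view it reported the knob 2 px from where it did at the start, with a low score of 0.52. I relied on the picture match instead.
- **Other things:** by eye, nothing visible in the final pictures had moved. The arm partly covers the yellow cup in the top view.
- **Not tested:** I did not push the wheel to see whether the pawl holds it.

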